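Layer the sample and hold the tasting case open at its pointer

ROBOT

A 6-joint arm with a two-finger parallel gripper is mounted at the origin on a cart in front of the work surface, level with it; the furniture and walls round the work are solid. World frame = base frame: x ahead of the robot, y to its left, z up, the work surface at z = 0. Lengths are in mm, angles in rad, forces in N, time in s.
With the tool pointing down it reaches from about 275 to 775 mm from the base axis. Payload 14.6 kg.
Tool frame: the origin (TCP) lies on the centre line of the jaws, within the pads' length; the fingertips stand 17 mm ahead of it and the grasp point (between the pads) lies 2 mm behind it; x points along the fingers, y is the direction in which the jaws open and shut, and the axes are right-handed (so a half turn about x gives the same grasp; the last joint's range is limited). The gripper opens to 85 mm and grips with 20 to 120 N. Pads are 22 mm wide; open, the fingers measure 114 mm over their backs; the gripper's body (76 mm by 85 mm) begins 54 mm behind the grasp point. The pads swing forward as they close: fully open they stand 13 mm farther back than shut.
Start: joints at [-1.435, 0.263, -0.048, 1.259, 0, 1.415], TCP at [150.521, -502.963, 248.278] pointing down, gripper open.
Joint ranges: [-2.65, 2.65], [-0.89, 1.7], [-1.18, 1.37], [-2.13, 2.11], [-1.35, 1.29], [-3.14, 3.14]. Speed limits (rad/s): [1.89, 1.89, 2.57, 2.79, 3.14, 3.14].

INTERFACE

Orientations are given as a unit quaternion [x, y, z, w].
In Python, from workcell import ctrl, effector, kin, state, vision, order gives the robot as it stands. The module is installed in compiled form; this text tells all that it offers. Calls block until the motion is done:
- ctrl.reach(position, orientation): joint-space move of the TCP to a pose.
- ctrl.movel(position, rot=None, feed=150): straight line of the TCP; rot=None keeps the orientation; feed is the mean speed in mm/s.
- ctrl.set_joints(angles): joint-space move.
- effector.release() and effector.close_gripper(grasp_force=None): open the fingers fully, or close them until they stop; grasp_force is the grip in N (None keeps the last).
- ctrl.dwell(seconds).
- kin.inverse_kinematics(position, orientation): joint angles nearest the present ones, or None.
- state(): the state.
- vision.snapshot(name): name is "side" or "top"; returns the picture (480x640x3 uint8, red, green, blue); there is no depth.
- vision.camera_params(name): a dict with "vertical_fov" (degrees; the focal length in pixels is half the picture's height over the tangent of half this angle, whatever the lens; pixels are square), "cx", "cy" (the principal point, pixels), "distortion" ([k1, k2, p1, p2, k3] as OpenCV has them; the pictures are not rectified), "extrinsics" (4x4, takes a point from camera to world coordinates). Camera axes: x right, y down, z forward; pixel columns grow to the right and rows downward; lengths in mm; the calibration is good to about 2 mm. A picture is of the moment at which its call begins. camera_params takes no time and is no camera call.
A pose or a line that the arm cannot do raises ctrl.PlanningError and nothing moves.
- order.job_done(): hands the job in, once; it reports no verdict.
The state is a dict: "time_s": time; "joint_pos": joint angles; "qvel": joint speeds; "effort": joint torques, N m; "ee_pos": TCP position; "tool_rot": TCP orientation; "wrist_force": force on the tool from outside, world axes, zero at the start; "torque": the same for the moment, N m; "grip_width": finger opening in mm.
Only numpy, scipy, OpenCV 4.12 (cv2) and the standard library are available. Lean on these libraries where they do the work, as an engineer would, in place of code of your own. Each camera call takes 0.05 s, during which the arm holds its last target.

TASK

Make up the tasting sample: lay the large chocolate disc flat in the middle of the plate and the small chocolate disc flat on top of it, both centred. Then, so that a colleague can slide the plate into the tasting case, raise the case's hinged flap by its pull bar until the flap's side edge lines up with the pointer on the side scale, and finish while still holding it there with the gripper, because it falls shut when let go. Do not shift the pointer, and leave the box, the tongs and the tin where they are.

Things in the scene. Friction and masses are not known exactly. Their poses are not given: they have to be found in the camera images.
- plate: loose round brown wooden plate with a flat top, 100 mm across, 10 mm high, 0.4 kg, standing on the counter; origin at the centre of its underside, z up
- disc_large: the large loose round chocolate disc, 58 mm across, 18 mm thick, 55 g, lying flat on the counter; origin at the centre of its underside, z up; it goes on the plate
- disc_small: the small loose round chocolate disc, 40 mm across, 14 mm thick, 25 g, lying flat on the counter; origin at the centre of its underside, z up; it goes on the large disc. Plate and discs stand in a row from left to right in any order
- case: low wooden tasting case fixed to the counter, 150 x 150 mm, 62 mm high with its flap shut; origin at the centre of its underside; -x points out of its front (towards the robot), z up; turned up to 0.25 rad. A steel arc scale with the pointer stands on its left (+y) side, 82 to 95 mm from the middle and up to 190 mm above the counter
- flap (a joint): angle of the hood flap (framed clear top with a 40 mm clear front skirt) about the hinge along the upper rear edge of the case: 0 = shut (top level), grows as the front goes up, up to 1.35 rad. Swings freely, about 0.35 kg, and falls shut when let go (about 2 N lifts it at the bar)
- flap_bar (a point): middle of the flap's pull bar: a round dark steel bar 12 mm thick, 90 mm between its end arms, level, parallel to the hinge and 195 mm from it; shut, it is 58 mm above the counter and 39 mm in front of the skirt, so it can be pinched from above, front and back. Turns with the flap: its x axis points from the bar to the hinge along the flap, y along the bar
- flap_hinge (a point): middle of the flap's hinge axis, 58 mm above the counter; y axis along the hinge, parallel to the case's y; turns with the flap
- pointer (a joint): angle of the brass pointer, a flat needle 131 mm long on the case's left side that pivots on the flap's hinge axis and marks the wanted flap angle (between 0.55 and 0.95 rad), measured like the flap's: flap and pointer line up when both values are equal. Stiff; it stays where it is unless knocked
- pointer_tip (a point): tip of the pointer; its x axis points from the tip back to the pivot along the needle
- ballotin: closed cream card box, 65 x 93 x 43 mm, bystander to leave alone; origin at the centre of its underside
- serving_tongs: steel tongs, 203 x 30 x 15 mm, lying flat, bystander to leave alone; origin at the centre of the underside, x along them
- tin: round tin with a lid, 70 mm across, 36 mm high, bystander to leave alone; origin at the centre of its underside
Things that resemble listed ones, but are neither listed nor needed, are in the scene too. What is shaped like the disc_large but red is not meant.

How it is judged (in metres and radians):
On the way, in this order (a step that is already met when the one before it is completed fails the run):
1. the large disc lies centred on the plate and the small disc centred on it, both let go (horizontal distance between disc_large and plate below 0.008 m and horizontal distance between disc_small and disc_large below 0.008 m and z of disc_large in the frame of plate between 0.007 and 0.013 m and z of disc_small in the frame of disc_large between 0.015 and 0.021 m and angle between each of disc_large, disc_small's own z axis and vertical below 0.08 rad and linear speed of each of disc_small, disc_large below 0.02 m/s and angle between plate's own z axis and vertical below 0.05 rad and contact force between the fingers and disc_small below 0.1 N and contact force between the fingers and disc_large below 0.1 N), for 0.3 s.
2. the gripper holds the flap in line with the pointer (angle between the x axis of flap_bar and the x axis of pointer_tip, either way round below 0.06 rad and contact force between the fingers and flap above 0.5 N and velocity of joint flap between -0.05 and 0.05 rad/s and contact force between flap and ballotin below 0.1 N and contact force between flap and serving_tongs below 0.1 N and contact force between flap and tin below 0.1 N and contact force between flap and disc_large below 0.1 N and contact force between flap and disc_small below 0.1 N and contact force between flap and plate below 0.1 N), for 0.3 s.
At the end, for the whole second after the job is handed in: The large disc lies flat on the plate within 8 mm of its centre, the small disc flat on the large one within 8 mm of its centre, both let go and at rest; the flap is within 0.06 rad of the pointer, at rest, held up by the gripper's fingers (over 0.5 N) and propped by nothing else (all of step 1 and all of step 2); the arm keeps its last pose, push and grip.
It fails at once if the pointer is shifted (tip over 8 mm) (distance of pointer_tip from where it was at the start of the episode above 0.008 m).
It fails at once if the box is pushed away (over 25 mm) (distance of ballotin from where it was at the start of the episode above 0.025 m).
It fails at once if the pair of tongs is pushed away (over 25 mm) (distance of serving_tongs from where it was at the start of the episode above 0.025 m).
It fails at once if the tin is pushed away (over 25 mm) (distance of tin from where it was at the start of the episode above 0.025 m).
It also fails if it takes over 72 s, if anything falls off the work surface, if the arm or the gripper's body presses on something with over 40 N, if the wrist force passes 120 N, or if a joint passes its speed limit or range.

## Working session

There is one attempt and no reset: what is moved stays moved. The work goes in short steps, each a Python script; the robot and the scene stay as the last script left them, time stands still between calls to the robot, and variables do not carry over. Pictures are saved under pics/ and viewed, and the job is handed in when it is done.

```bash
mkdir -p pics; ls; python3 - <<'E'
from workcell import ctrl, effector, kin, state, vision, order
import cv2
print(state())
for n in("top","side"):
    cv2.imwrite(f"pics/{n}0.png",vision.snapshot(n)[:,:,::-1]); print(vision.camera_params(n))
E
```

```text
pics
{'time_s': 0.0, 'joint_pos': array([-1.43529105e+00,  2.63511867e-01, -4.89456781e-02,  1.25942681e+00,
        1.12603435e-05,  1.41548661e+00]), 'qvel': array([-0.0004483 ,  0.00064857,  0.00089786, -0.00084174, -0.00092357,
        0.00131434]), 'effort': array([ 7.95937493e-03, -6.37624383e+01,  3.84554708e+01,  1.38777704e-02,
        2.41456573e-04,  4.40532040e-05]), 'ee_pos': array([ 150.49064037, -502.68421807,  247.82762536]), 'tool_rot': array([ 0.69965233,  0.10284129, -0.69963675,  0.10207205]), 'wrist_force': array([ 0.58978197, -0.43002482,  0.08725943]), 'torque': array([-0.00454425,  0.01429413, -0.03095997]), 'grip_width': 85.20191102262781}
{'vertical_fov': 47.38671846125348, 'cx': 323.5831914964912, 'cy': 228.53817967375934, 'distortion': array([-0.15467834,  0.        ,  0.        ,  0.        ,  0.        ]), 'extrinsics': array([[ 1.74765380e-02, -9.89807443e-01,  1.41335758e-01,
         4.03488770e+02],
       [-9.99713825e-01, -1.96081935e-02, -1.37035323e-02,
         4.88593736e+01],
       [ 1.63351972e-02, -1.41055821e-01, -9.89866868e-01,
         1.21269003e+03],
       [ 0.00000000e+00,  0.00000000e+00,  0.00000000e+00,
         1.00000000e+00]])}
{'vertical_fov': 57.89169557722172, 'cx': 325.6841802767268, 'cy': 237.6639817504372, 'distortion': array([-0.01772322,  0.        ,  0.        ,  0.        ,  0.        ]), 'extrinsics': array([[-8.97207674e-01, -2.18095263e-01,  3.83995894e-01,
         2.09367886e+02],
       [-4.41561958e-01,  4.30379229e-01, -7.87271717e-01,
         7.45040991e+02],
       [ 6.43637571e-03, -8.75904204e-01, -4.82442118e-01,
         4.96535818e+02],
       [ 0.00000000e+00,  0.00000000e+00,  0.00000000e+00,
         1.00000000e+00]])}
```

View pics/top0.png

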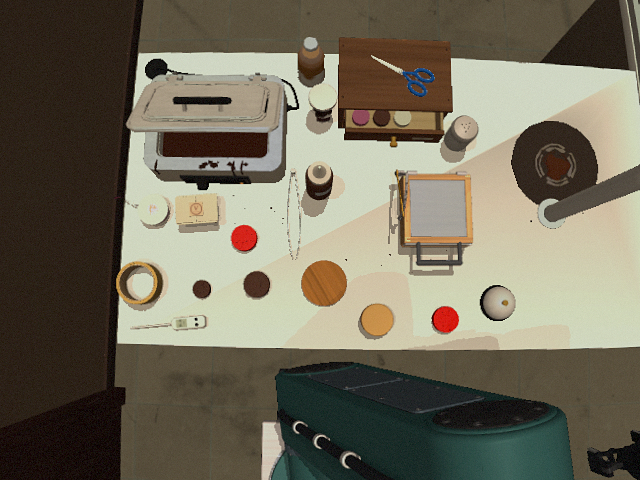

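View pics/side0.png

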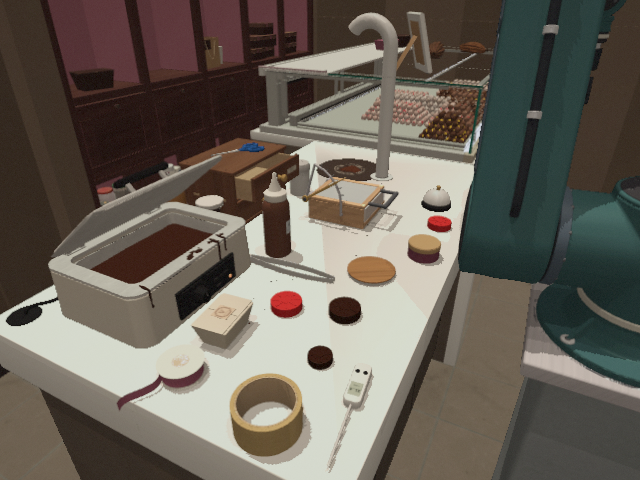

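```bash
python3 - <<'E'
import cv2
t=cv2.imread("pics/top0.png");s=cv2.imread("pics/side0.png")
cv2.imwrite("pics/c1.png",cv2.resize(t[155:275,375:495],None,fx=5,fy=5,interpolation=cv2.INTER_CUBIC))
cv2.imwrite("pics/c2.png",cv2.resize(s[150:240,290:410],None,fx=6.5,fy=6.5,interpolation=cv2.INTER_CUBIC))
cv2.imwrite("pics/c3.png",cv2.resize(t[250:340,185:355],None,fx=4.7,fy=4.7,interpolation=cv2.INTER_CUBIC))
E
```

```text
(no output)
```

View pics/c1.png

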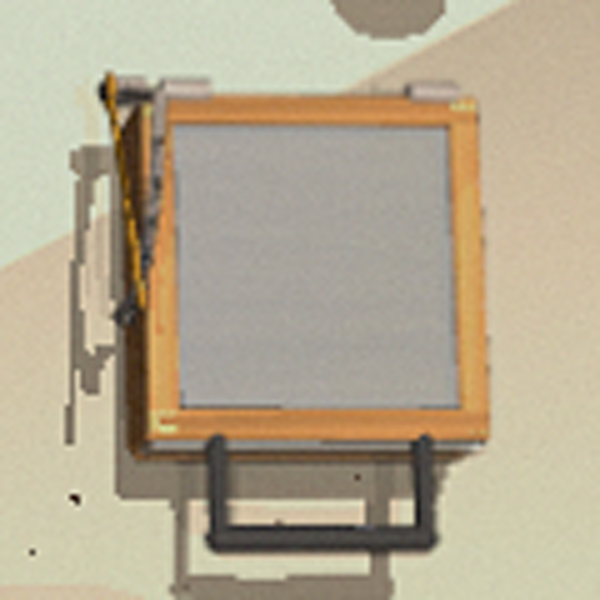

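View pics/c2.png

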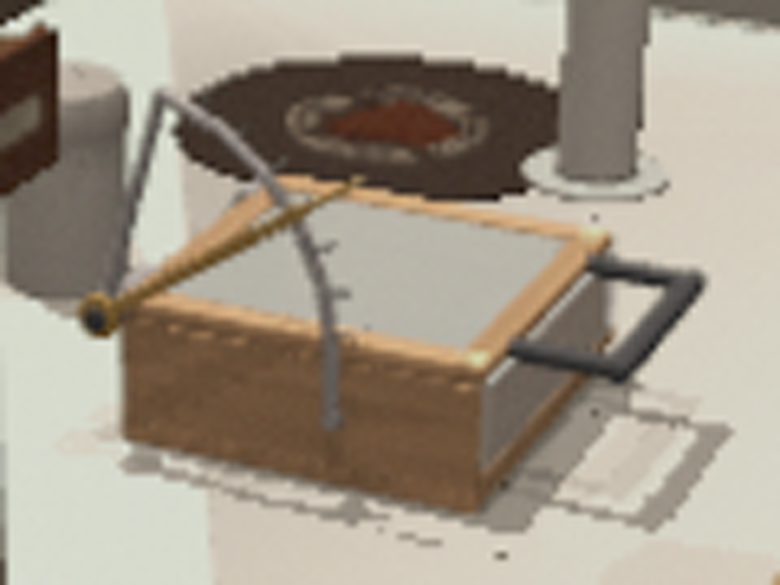

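View pics/c3.png

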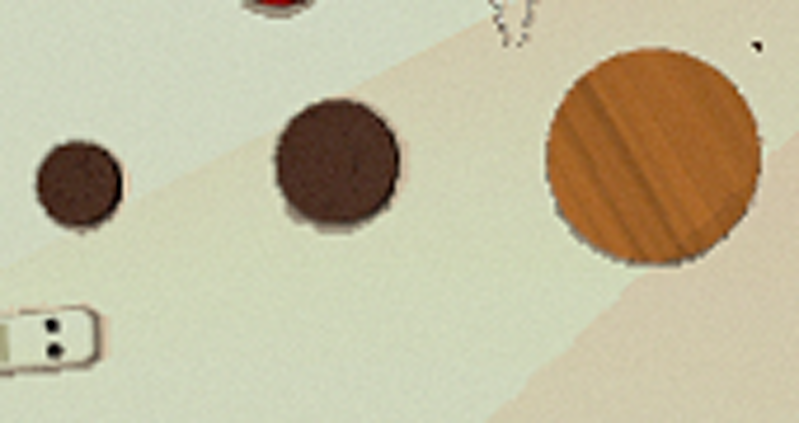

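```bash
cat > h.py <<'E'
from workcell import ctrl, effector, kin, state, vision, order
import numpy as np, cv2
def K(n):
    c=vision.camera_params(n); f=240/np.tan(np.radians(c["vertical_fov"])/2)
    return np.array([[f,0,c["cx"]],[0,f,c["cy"]],[0,0,1.]]),c["distortion"],c["extrinsics"]
def back(n,uv,z):
    k,d,E=K(n); p=cv2.undistortPoints(np.array([[uv]],float),k,d)[0,0]
    r=E[:3,:3]@[p[0],p[1],1]; t=(z-E[2,3])/r[2]; return E[:3,3]+t*r
def proj(n,P):
    k,d,E=K(n); R=E[:3,:3].T
    return cv2.projectPoints(np.atleast_2d(np.array(P,float)),cv2.Rodrigues(R)[0],-R@E[:3,3],k,d)[0][:,0]
def cr(u,v,x0,y0,s): return ((u+.5)/s-.5+x0,(v+.5)/s-.5+y0)
from scipy.spatial.transform import Rotation as Ro
def down(yaw,tilt=0):
    "tool x down; jaw (tool y) horizontal at angle yaw; tilt leans tool about jaw dir"
    x=np.array([0,0,-1.]); y=np.array([np.cos(yaw),np.sin(yaw),0]); z=np.cross(x,y)
    return Ro.from_matrix(np.stack([x,y,z],1)).as_quat()
E
python3 - <<'E'
from h import *
from scipy.optimize import least_squares
for nm,uv,z in(("small",(80,184),14),("large",(338,161),18),("plate",(653.5,156),10)):
    print(nm,back("top",cr(*uv,185,250,4.7),z))
for nm,uv,z in(("small",(320,355),14),("large",(345,306),18),("plate",(372,269.5),10)): print("side",nm,back("side",uv,z))
obs=[("top",cr(212,540,375,155,5),"b1"),("top",cr(434,539,375,155,5),"b2"),("top",cr(107,90,375,155,5),"piv"),("top",cr(142,303,375,155,5),"tip"),
("side",cr(97,313,290,150,6.5),"piv"),("side",cr(361,179,290,150,6.5),"tip"),("side",cr(618,368,290,150,6.5),"b1"),("side",cr(697,280,290,150,6.5),"b2")]
def model(p):
    hx,hy,yaw,a,yo,bw=p
    c,s=np.cos(yaw),np.sin(yaw); ex=np.array([c,s,0]);ey=np.array([-s,c,0]);h=np.array([hx,hy,58.])
    bar=h-195*ex
    return dict(b1=bar+bw*ey,b2=bar-bw*ey,piv=h+yo*ey,tip=h+yo*ey-131*np.cos(a)*ex+[0,0,131*np.sin(a)])
def res(p):
    m=model(p); return np.concatenate([proj(n,m[k])[0]-uv for n,uv,k in obs])
r=least_squares(res,[620,-100,0,.7,90,48]); print(r.x); print(res(r.x).round(1)); print(model(r.x))
E
```

```text
small [435.96599619 297.37947807  14.        ]
large [449.39354249 176.34848515  18.        ]
plate [454.98901616  29.96359442  10.        ]
side small [435.13095929 299.19658931  14.        ]
side large [448.32661786 174.70271301  18.        ]
side plate [451.90710684  29.69128292  10.        ]
[ 6.94711436e+02 -2.14393414e+02  1.24795213e-02  6.21710046e-01
  9.00596125e+01  4.81037298e+01]
[ 0.6 -0.1  0.4  0.2  0.7  0.5  0.2  0.3 -0.2  1.6 -0.8  0.2 -0.4  1.4
 -0.5  0.8]
{'b1': array([ 499.12632439, -168.7268735 ,   58.        ]), 'b2': array([ 500.32691627, -264.92684166,   58.        ]), 'piv': array([ 693.58756435, -124.34081436,   58.        ]), 'tip': array([ 587.10809559, -125.66969615,  134.29781651])}
```

```bash
python3 - <<'E'
from h import *
q=[down(np.pi/2),down(-np.pi/2)]
L=[449.2,176.0]
for k in q: print(kin.inverse_kinematics([*L,150],k), kin.inverse_kinematics([500,-217,58],k))
qs=[kin.inverse_kinematics([*L,150],k) for k in q]
k=q[int(np.argmin([abs(np.array(a)).max() for a in qs]))]; print(k)
ctrl.reach([*L,150],k)
ctrl.movel([*L,40]); f0=state()["wrist_force"]
z=40
while z>14:
    z-=2; ctrl.movel([*L,z],feed=40); f=state()["wrist_force"]-f0
    if abs(f).max()>4: break
print(z,f,state()["ee_pos"],state()["time_s"])
cv2.imwrite("pics/s1.png",cv2.resize(vision.snapshot("side")[:,:,::-1][220:370,260:460],None,fx=4,fy=4))
E
```

```text
[ 0.2043111   0.24544615 -0.35146432  0.97388585  0.          0.2043111 ] [-0.55900036  0.42561848 -0.35257876  0.79259908  0.         -0.55900036]
[ 0.2043111   0.24544615 -0.35146432  0.97388585  0.         -2.93728155] [-0.55900036  0.42561848 -0.35257876  0.79259908  0.          2.58259229]
[ 2.16489014e-17  7.07106781e-01 -2.16489014e-17  7.07106781e-01]
14 [ 1.25447864  0.48225579 -0.05076722] [449.14830086 175.95968488  13.9023506 ] 6.875
```

View pics/s1.png

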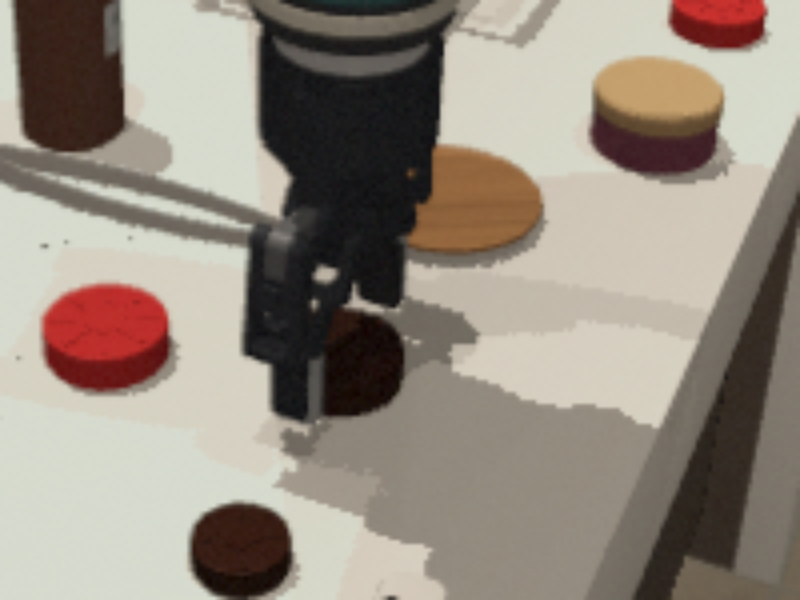

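```bash
python3 - <<'E'
from h import *
print((proj("side",[[449,220,10],[449,220,0],[449,230,10],[449,132,10]])-[260,220])*4)
effector.close_gripper(25); s=state(); print(s["grip_width"],s["wrist_force"],s["ee_pos"])
cv2.imwrite("pics/s2.png",cv2.resize(vision.snapshot("side")[:,:,::-1][220:370,260:460],None,fx=4,fy=4))
E
```

```text
[[294.86062184 417.34949237]
 [294.5002902  435.47153172]
 [284.74490777 431.25231327]
 [375.41886214 306.58322984]]
56.848466690879754 [-1.36553738 -0.5904317   3.84506154] [449.25447363 176.00989917  14.22408155]
```

View pics/s2.png

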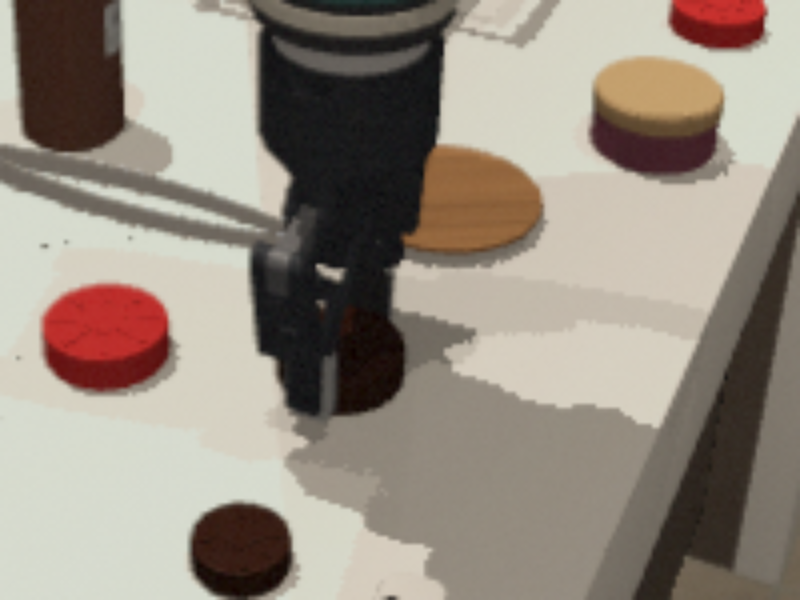

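```bash
python3 - <<'E'
from h import *
ctrl.movel([449.2,176,75]); print(state()["grip_width"],state()["wrist_force"])
ctrl.movel([454.5,29.9,75]); cv2.imwrite("pics/s3.png",cv2.resize(vision.snapshot("side")[:,:,::-1][150:350,250:500],None,fx=3,fy=3))
ctrl.movel([454.5,29.9,32],feed=80); ctrl.movel([454.5,29.9,24.5],feed=20); print(state()["wrist_force"])
effector.release(); ctrl.movel([454.5,29.9,100])
ctrl.reach([435.6,297.9,110],down(np.pi/2))
cv2.imwrite("pics/t4.png",cv2.resize(vision.snapshot("top")[:,:,::-1][240:330,260:390],None,fx=6,fy=6,interpolation=cv2.INTER_CUBIC))
cv2.imwrite("pics/s4.png",cv2.resize(vision.snapshot("side")[:,:,::-1][230:330,310:440],None,fx=6,fy=6,interpolation=cv2.INTER_CUBIC))
print(state()["time_s"])
E
```

```text
56.52030837550508 [-0.7843977  -0.12120507 -1.41772299]
[ 0.26233664 -0.13542747 -0.90217869]
12.4833
```

View pics/t4.png

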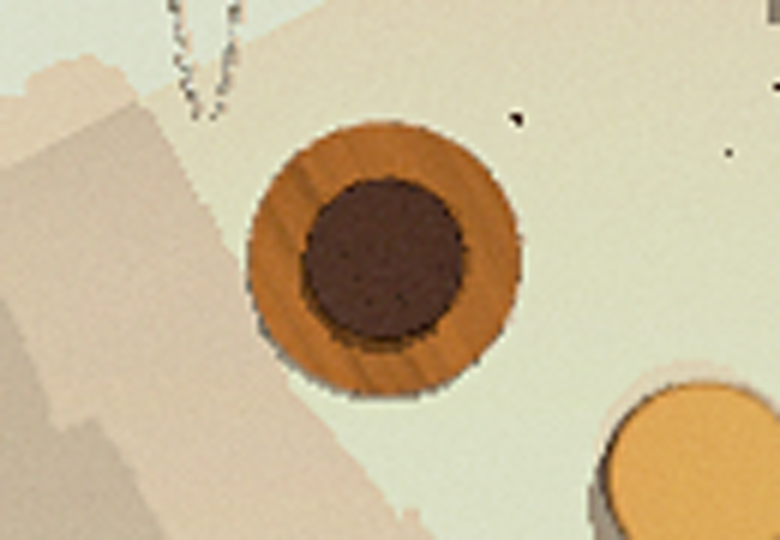

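View pics/s4.png

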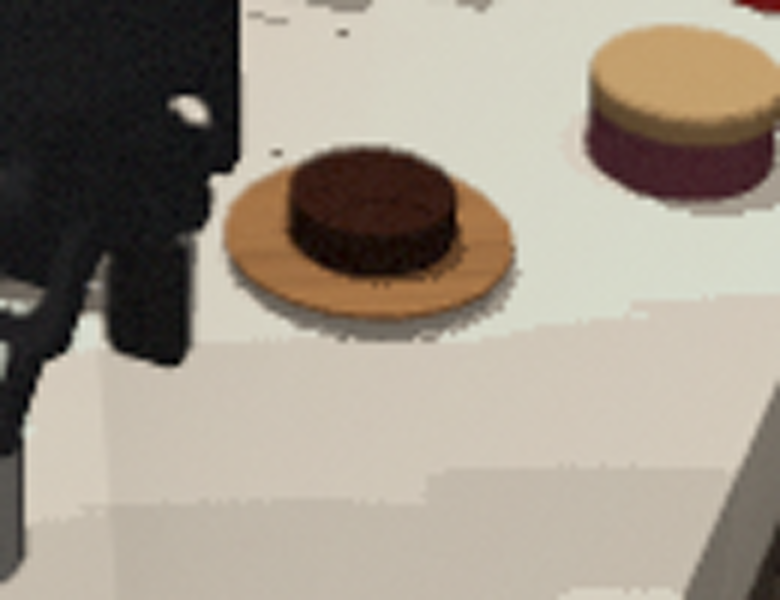

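```bash
python3 - <<'E'
from h import *
print(back("top",cr(385,259,260,240,6),10),back("top",cr(384.5,259,260,240,6),28))
f0=state()["wrist_force"]
P=[436,297.6]
ctrl.movel([*P,30]);ctrl.movel([*P,12],feed=40); print(state()["wrist_force"]-f0)
effector.close_gripper(20); s=state(); print(s["grip_width"],s["wrist_force"]-f0,s["ee_pos"])
ctrl.movel([*P,90],feed=120); print(state()["grip_width"])
cv2.imwrite("pics/s5.png",cv2.resize(vision.snapshot("side")[:,:,::-1][240:390,240:440],None,fx=4,fy=4))
cv2.imwrite("pics/t5.png",cv2.resize(vision.snapshot("top")[:,:,::-1][240:340,160:290],None,fx=6,fy=6))
E
```

```text
[455.0979591   29.74370449  10.        ] [454.3222804   30.20988596  28.        ]
[-0.37066736 -0.24553241  0.53261841]
43.37904889261523 [-3.23161013 -5.18147188 43.32437019] [438.53251081 298.14512162  14.90152252]
38.53290388982958
```

View pics/s5.png

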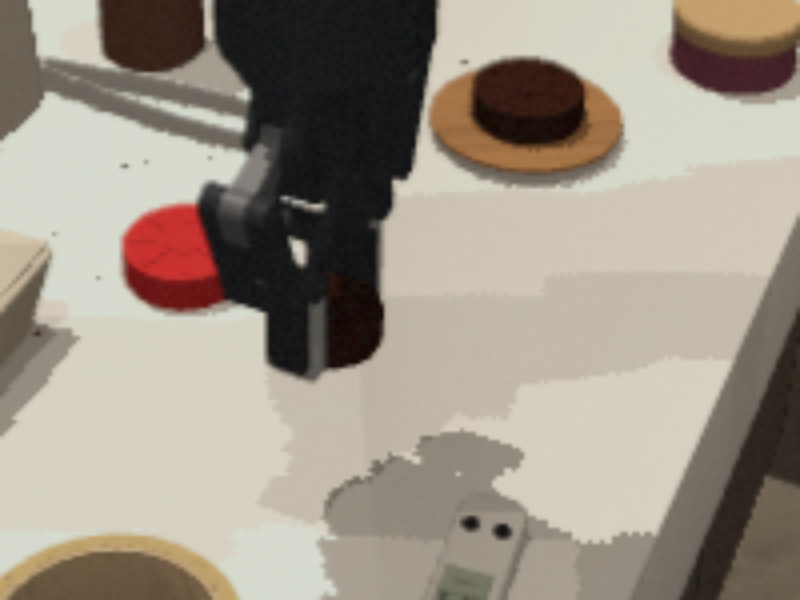

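```bash
python3 - <<'E'
from h import *
s=state();print(s["ee_pos"],s["wrist_force"])
im=vision.snapshot("side")[:,:,::-1].copy()
im=cv2.resize(im[285:345,295:345],None,fx=10,fy=10,interpolation=cv2.INTER_CUBIC)
im=np.clip(im.astype(float)*2.2,0,255).astype(np.uint8)
E=s["ee_pos"]
for off,col in((-13,(0,0,255)),(1,(0,255,0)),(-16,(255,0,0))):
    a=np.linspace(0,2*np.pi,60); P=np.stack([E[0]+20*np.cos(a),E[1]+20*np.sin(a),0*a+E[2]+off],1)
    uv=((proj("side",P)-[295,285]+.5)*10-.5).astype(int); cv2.polylines(im,[uv],True,col,1)
cv2.imwrite("pics/s6.png",im)
E
```

```text
[435.5472927  297.3909125   89.14256791] [-0.72468635 -0.10181309 -0.1397726 ]
```

View pics/s6.png

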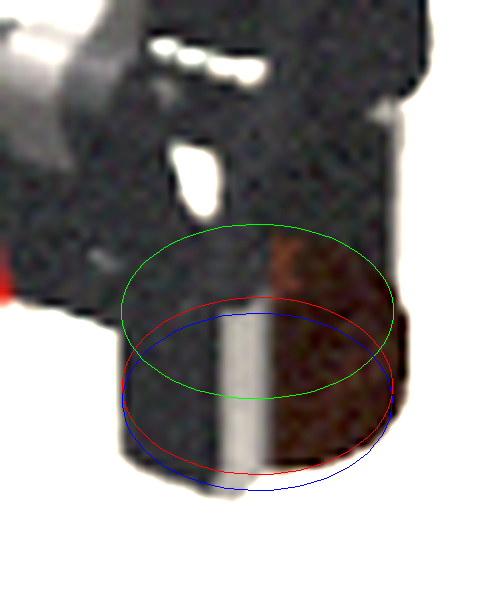

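```bash
python3 - <<'E'
from h import *
P=[436,297.6]
f0=state()["wrist_force"]
ctrl.movel([*P,26],feed=150)
z=21
while z>14:
    z-=1; ctrl.movel([*P,z],feed=20); f=state()["wrist_force"]-f0
    if f[2]>2: break
print("touch",z,f)
effector.release(); ctrl.movel([*P,19],feed=40); effector.close_gripper(20)
s=state(); print(s["grip_width"],s["wrist_force"]-f0,s["ee_pos"])
ctrl.movel([*P,90],feed=150)
s=state();print(s["grip_width"],s["ee_pos"],s["wrist_force"],s["time_s"])
im=vision.snapshot("side")[:,:,::-1].copy()
im=cv2.resize(im[285:345,295:345],None,fx=10,fy=10,interpolation=cv2.INTER_CUBIC)
im=np.clip(im.astype(float)*2.2,0,255).astype(np.uint8)
E=s["ee_pos"]
for off,col in((-19,(0,0,255)),(-5,(0,255,0)),(-16,(255,0,0))):
    a=np.linspace(0,2*np.pi,60); Q=np.stack([E[0]+20*np.cos(a),E[1]+20*np.sin(a),0*a+E[2]+off],1)
    uv=((proj("side",Q)-[295,285]+.5)*10-.5).astype(int); cv2.polylines(im,[uv],True,col,1)
cv2.imwrite("pics/s7.png",im)
E
```

```text
touch 15 [-3.08995545 -1.52259196 15.04424513]
38.742177372679215 [-0.28825287  0.47075233  4.67712741] [435.98834256 297.60569805  19.12986494]
38.827024346114136 [435.74278306 297.4640003   89.35848348] [-0.31063009 -0.73615798  0.01573262] 19.4333
```

View pics/s7.png

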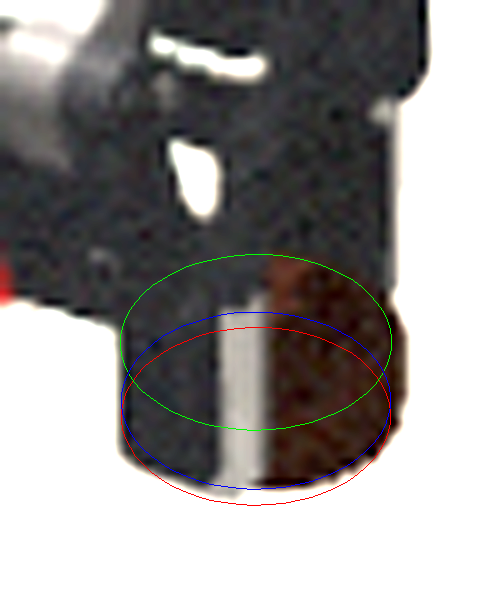

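```bash
python3 - <<'E'
from h import *
P=[454.8,30.1]
ctrl.movel([*P,90],feed=250); f0=state()["wrist_force"]
ctrl.movel([*P,52],feed=100)
z=50.
ctrl.dwell(.1)
while z>45.5:
    z-=.75; ctrl.movel([*P,z],feed=15); f=state()["wrist_force"]-f0
    print(z,f.round(1))
    if f[2]>1.5: break
effector.release(); ctrl.movel([*P,130],feed=200)
ctrl.reach([440,-40,200],down(np.pi/2))
ctrl.reach([420,-217,200],down(0))
cv2.imwrite("pics/t8.png",cv2.resize(vision.snapshot("top")[:,:,::-1][240:330,260:390],None,fx=6,fy=6,interpolation=cv2.INTER_CUBIC))
cv2.imwrite("pics/s8.png",cv2.resize(vision.snapshot("side")[:,:,::-1][230:330,310:440],None,fx=6,fy=6,interpolation=cv2.INTER_CUBIC))
print(state()["time_s"])
E
```

```text
49.25 [-1.7 -0.  -0.8]
48.5 [-0.4  0.5  0.7]
47.75 [-0.6  0.4 -0.7]
47.0 [-1.2  0.6  4.2]
25.2
```

View pics/t8.png

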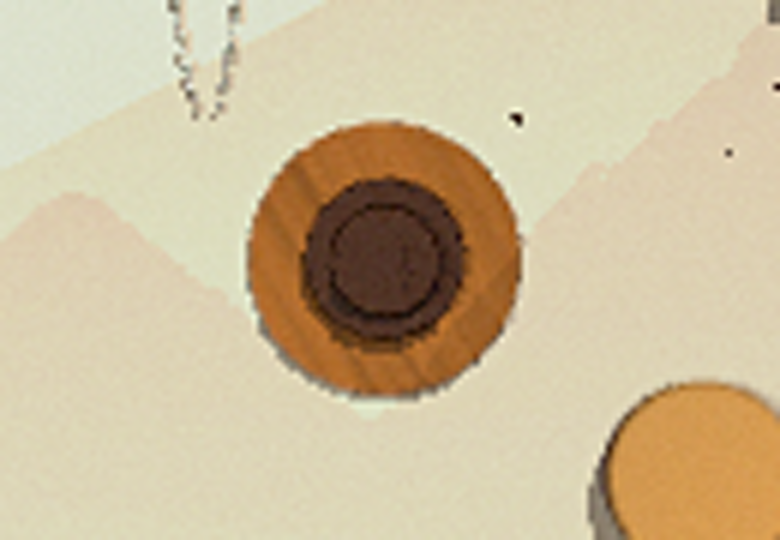

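View pics/s8.png

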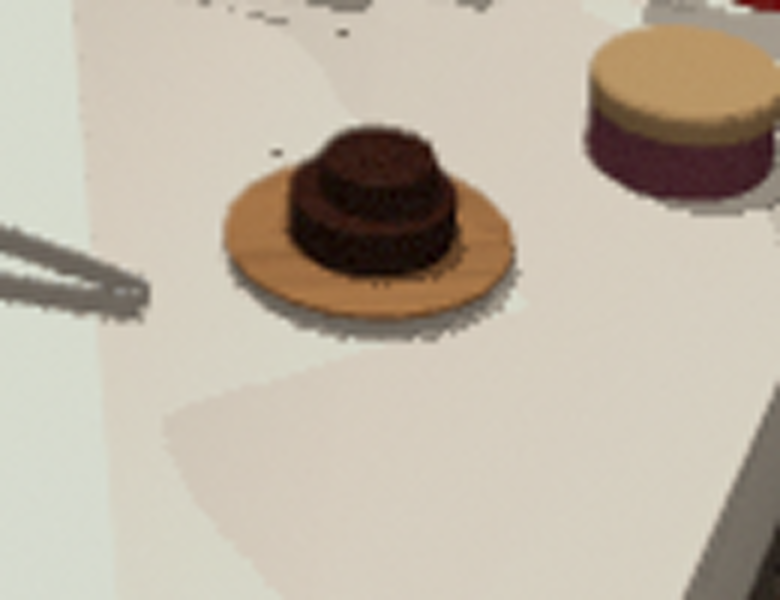

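```bash
python3 - <<'E'
from h import *
print(state()["joint_pos"])
q=down(0.0125); B=[499.7,-216.8]
ctrl.movel([*B,200],q); ctrl.movel([*B,90],feed=120); f0=state()["wrist_force"]
z=80
for z in(80,76,73,70.5,68.5):
    ctrl.movel([*B,z],feed=40); f=state()["wrist_force"]-f0; print(z,f.round(1))
    if abs(f).max()>4: break
cv2.imwrite("pics/s9.png",cv2.resize(vision.snapshot("side")[:,:,::-1][130:250,280:440],None,fx=5,fy=5,interpolation=cv2.INTER_CUBIC))
print(state()["ee_pos"],state()["time_s"])
E
```

```text
[-6.47875372e-01  1.95928445e-01 -2.74764341e-01  1.10072422e+00
  8.20315498e-05  9.20215420e-01]
80 [ 0.8  1.1 -1. ]
76 [-0.4  1.1 -0.7]
73 [ 0.5  1.  -0.7]
70.5 [ 0.6  0.4 -1.8]
68.5 [ 0.9  1.2 -1.3]
[ 499.66179822 -216.77990594   68.46952181] 28.4
```

View pics/s9.png

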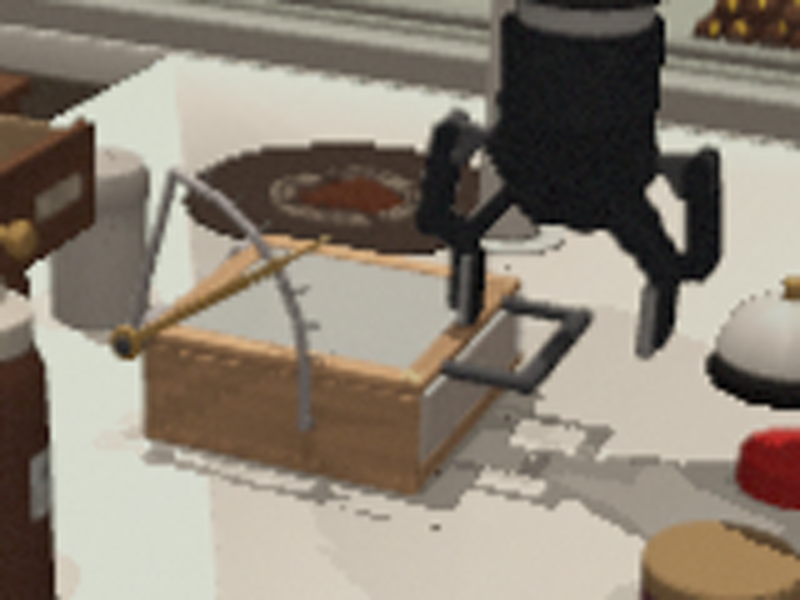

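The rear finger is just over the flap's front frame (about (468,318) in the crop) and the bar lies between the jaws, so I'll close.

```bash
python3 - <<'E'
from h import *
effector.close_gripper(40); s=state(); print(s["grip_width"],s["ee_pos"],s["wrist_force"])
cv2.imwrite("pics/s10.png",cv2.resize(vision.snapshot("side")[:,:,::-1][130:250,280:440],None,fx=5,fy=5,interpolation=cv2.INTER_CUBIC))
E
```

```text
10.336074925244644 [ 499.90166871 -216.69776625   68.46508804] [2.61736373 2.48438266 0.04074277]
```

View pics/s10.png

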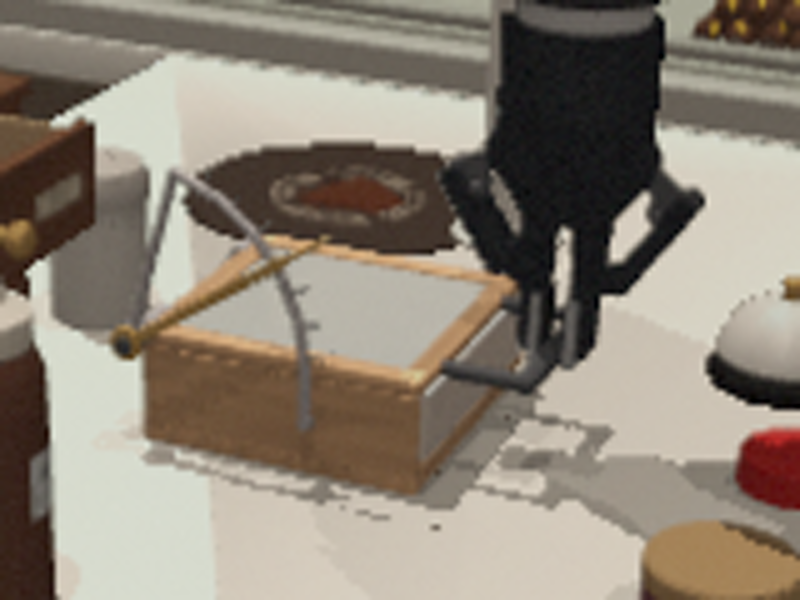

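```bash
python3 - <<'E'
from h import *
h=np.array([694.7,-214.4]); ex=np.array([np.cos(.0125),np.sin(.0125)])
for a in np.linspace(0,.62,10)[1:]:
    xy=h-195*np.cos(a)*ex; ctrl.movel([*xy,68.5+195*np.sin(a)],feed=70)
    s=state(); print(round(a,2),s["wrist_force"].round(1),round(s["grip_width"],1))
ctrl.dwell(.3)
cv2.imwrite("pics/s11.png",cv2.resize(vision.snapshot("side")[:,:,::-1][120:240,280:420],None,fx=5.5,fy=5,interpolation=cv2.INTER_CUBIC))
cv2.imwrite("pics/t11.png",cv2.resize(vision.snapshot("top")[:,:,::-1][155:275,375:495],None,fx=5,fy=5,interpolation=cv2.INTER_CUBIC))
print(state()["ee_pos"],state()["time_s"])
E
```

```text
0.07 [ 4.3  2.2 -1.8] 10.0
0.14 [ 4.5  2.  -3.7] 10.2
0.21 [ 4.1  2.6 -2.3] 10.0
0.28 [ 3.3  3.  -2.9] 10.6
0.34 [ 0.3  3.8 -1. ] 9.9
0.41 [-1.9  3.8 -1.5] 10.3
0.48 [-7.   3.9  1. ] 9.6
0.55 [-9.1  4.5  3.3] 10.2
0.62 [-12.3   4.2   6.7] 10.0
[ 534.68506471 -216.16139977  182.20572249] 32.5917
```

View pics/s11.png

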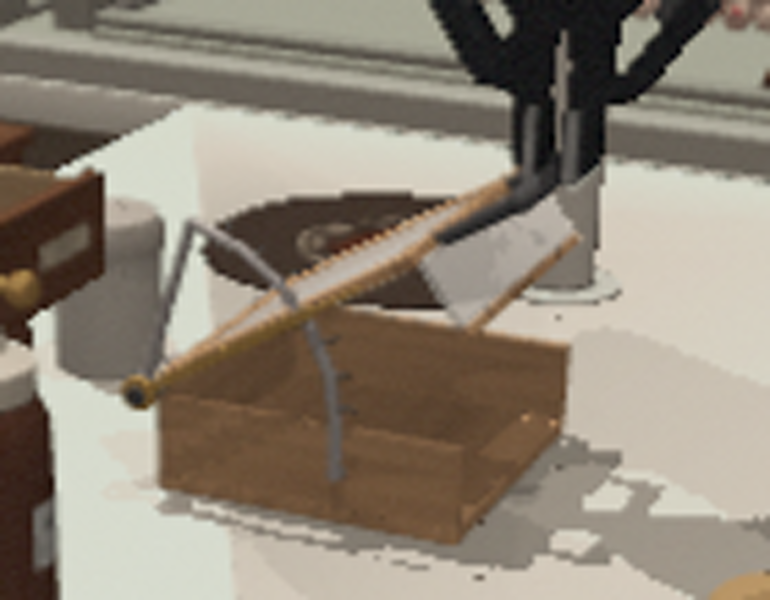

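View pics/t11.png

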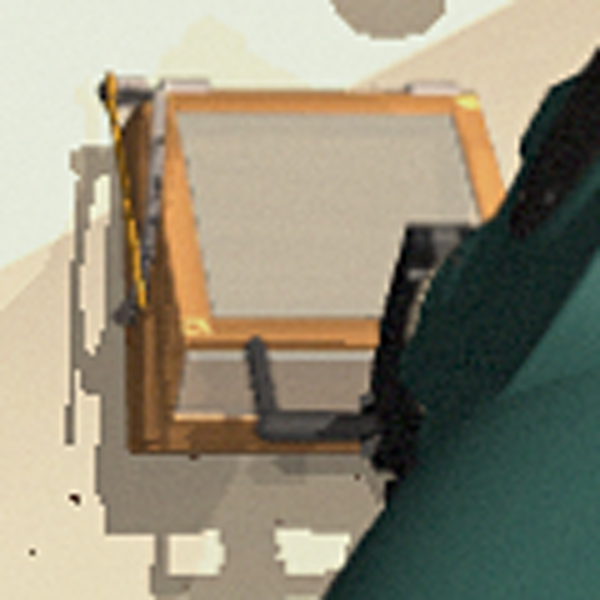

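```bash
python3 - <<'E'
from h import *
im=vision.snapshot("side")[:,:,::-1]
x0,y0,s=298,145,8
c=cv2.resize(im[y0:y0+65,x0:x0+90],None,fx=s,fy=s,interpolation=cv2.INTER_CUBIC)
cv2.imwrite("pics/s12.png",c)
h=np.array([694.7,-214.4,58.]); ex=np.array([np.cos(.0125),np.sin(.0125),0]);ey=np.array([-ex[1],ex[0],0])
d=c.copy()
for a,col in((.56,(255,0,0)),(.62,(0,255,0)),(.68,(0,0,255))):
    for o,L in((90,131),(75,156)):
        p=h+o*ey; e=p+L*(-np.cos(a)*ex+[0,0,np.sin(a)])
        uv=(proj("side",[p,e])-[x0,y0]+.5)*s-.5; cv2.line(d,*[tuple(int(v) for v in u) for u in uv],col,1); print(a,o,uv.round(0).tolist(), np.arctan2(*(uv[1]-uv[0])[::-1]).round(3))
cv2.imwrite("pics/s12o.png",d)
E
```

```text
0.56 90 [[54.0, 438.0], [388.0, 286.0]] -0.426
0.56 75 [[76.0, 421.0], [477.0, 238.0]] -0.427
0.62 90 [[54.0, 438.0], [375.0, 263.0]] -0.5
0.62 75 [[76.0, 421.0], [461.0, 210.0]] -0.501
0.68 90 [[54.0, 438.0], [360.0, 240.0]] -0.574
0.68 75 [[76.0, 421.0], [444.0, 182.0]] -0.575
```

View pics/s12.png

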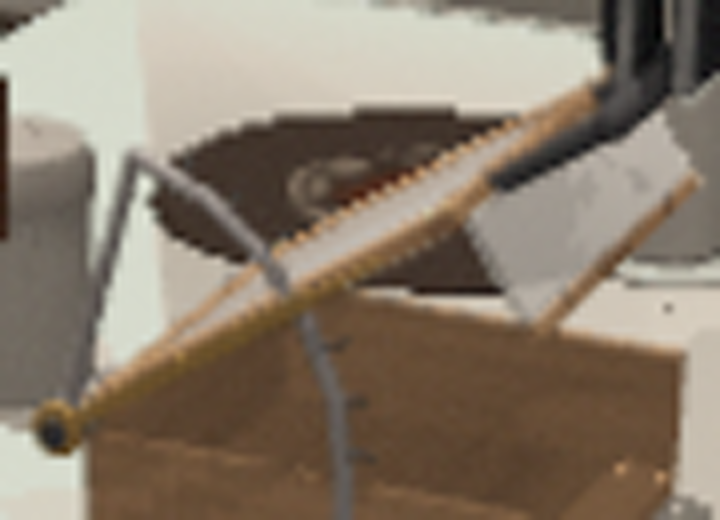

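View pics/s12o.png

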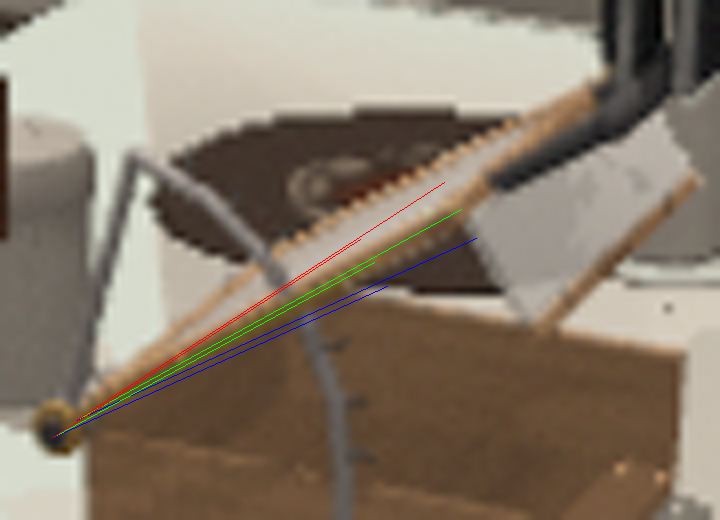

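```bash
python3 - <<'E'
from h import *
im=vision.snapshot("side")[:,:,::-1]; o=cv2.imread("pics/side0.png")
x0,y0=300,155
a=cv2.resize(o[y0:y0+50,x0:x0+65],None,fx=12,fy=12,interpolation=cv2.INTER_NEAREST)
b=cv2.resize(im[y0:y0+50,x0:x0+65],None,fx=12,fy=12,interpolation=cv2.INTER_NEAREST)
cv2.imwrite("pics/a.png",a);cv2.imwrite("pics/b.png",b)
E
```

```text
(no output)
```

View pics/a.png

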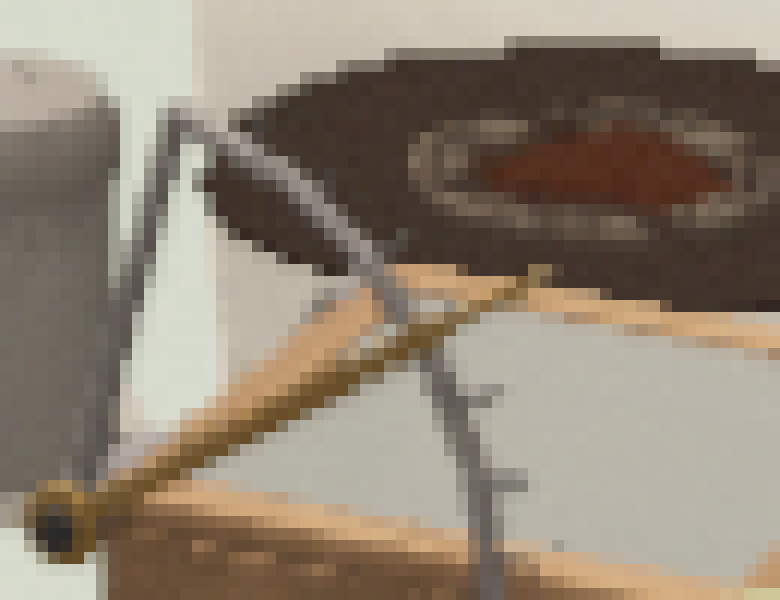

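View pics/b.png

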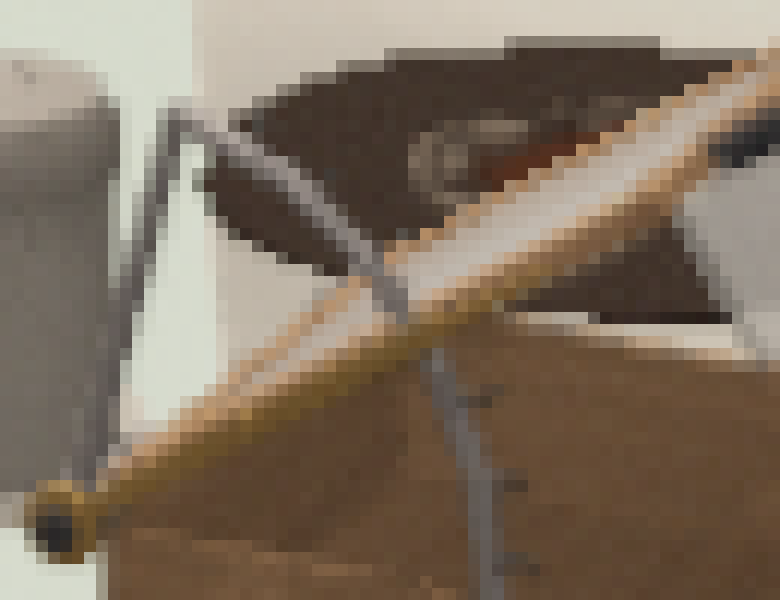

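```bash
python3 - <<'E'
from h import *
h=np.array([694.7,-214.4,58.]); ex=np.array([np.cos(.0125),np.sin(.0125),0]);ey=np.array([-ex[1],ex[0],0])
for a in(.55,.58,.61,.64,.67):
    e=h+48*ey+195*(-np.cos(a)*ex+[0,0,np.sin(a)]); print(a,((proj("top",e)-[375,155]+.5)*5).round(0),((proj("side",e)-[300,155])*12).round(0))
s=state();print(s["qvel"].round(4),s["wrist_force"],s["grip_width"],s["time_s"])
im=vision.snapshot("side")[:,:,::-1]
cv2.imwrite("pics/d.png",cv2.resize(im[140:190,330:395],None,fx=12,fy=12,interpolation=cv2.INTER_NEAREST))
E
```

```text
0.55 [[263. 446.]] [[907. 122.]]
0.58 [[265. 437.]] [[893.  95.]]
0.61 [[268. 427.]] [[878.  69.]]
0.64 [[270. 416.]] [[863.  42.]]
0.67 [[272. 406.]] [[847.  16.]]
[-0.0012 -0.0008 -0.0023 -0.0018 -0.001  -0.0003] [-12.54989312   3.47023104   5.62283035] 10.014011653102635 32.6917
```

View pics/d.png

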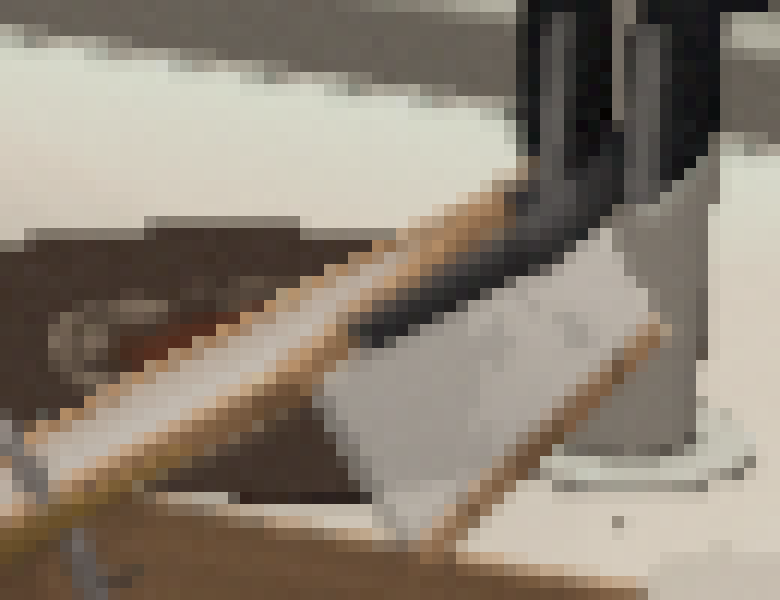

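```bash
python3 - <<'E'
from h import *
cv2.imwrite("pics/f.png",vision.snapshot("side")[:,:,::-1]);a=state();ctrl.dwell(.3);b=state();print(a["ee_pos"]-b["ee_pos"],b["grip_width"])
E
```

```text
[ 0.01883096 -0.00077939 -0.01823961] 9.682008196385711
```

View pics/f.png

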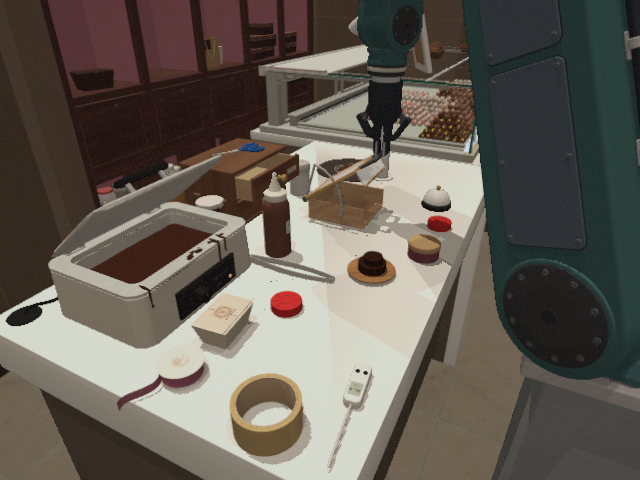

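The picture shows the stack centred on the plate at (372,266). The flap is raised along the needle with the bar in the jaws near (382,155), and the box, tongs and tin haven't moved.

```bash
python3 -c "
from h import *
order.job_done(); print(state()['time_s'])"
```

```text
the job is handed in; nothing more can be done
the job is handed in; nothing more can be done
```

I stacked both discs on the plate, raised the flap to the pointer and handed the job in at about 33 s. The gripper was still holding the bar (40 N grip set). The hand-in gave no verdict.

- **Discs:** In the top picture the large disc is about 1 mm from the plate's centre. The small disc is within about 2 mm of the large one's centre. Both lie flat and were let go.
- **Small disc grasp:** My first grasp went too low and pressed the fingertips on the counter at about 43 N. The limit in the brief is 40 N for the arm or the gripper's body. I took it to leave out the fingers, but could not confirm that. I set the disc down again, touching at about 15 N, and regripped it higher.
- **Flap and pointer:** I read the pointer at about 0.607 rad from the needle's slope in the side picture, though the first fit to both cameras gave 0.622. The flap read 0.595 to 0.622 rad, depending on whether I used the bar's end in the top picture, the flap's edge in the side picture or the arm's own position. The largest difference between these readings is under 0.03 rad, against the 0.06 allowed.
- **At rest:** The arm moved less than 0.03 mm over the last 0.3 s.
- **Bystanders:** In the last side picture the box, tongs, tin and pointer looked unmoved.

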